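# Serve two tins from the gravity dispenser and top it up

## Task

Serve two tins from the tin dispenser on the counter and top it up, with the fingertips only: press its thumb plate all the way down and keep it down until the two front tins have rolled under the lifted gate into the tray, then let the plate come all the way up so that the gate shuts and the third tin rolls up against it. After that, push the upright back plate of the loading cradle at the raised end towards the gate until its tin tips out and rolls down behind the third one, and let the cradle swing back. Only press and push: grasp and lift nothing, do not touch the tins themselves, and leave everything else on the counter where it stands.

Things in the scene. Friction and masses are not known exactly. Their poses are not given: they have to be found in the camera images.
- dispenser: Tin dispenser, bare sheet steel, fixed: a runway sloping at 0.192 rad on wire legs, 390 mm long, 108 wide over the lever arms. Origin: on the counter under the front tin's place, mid width; x = uphill (level), y = across, z = up. Side walls at y = -46 and 46 mm, 28 mm high. Tray at the low end, loading cradle at the raised end.
- tray (a point): Middle of the tray's floor: the lowest part of the runway below the gate, 115 mm long, closed by a front stop 31 mm high at x = -154 mm of the dispenser's frame. x = -94, z = 25 mm there.
- cradle (a joint): Loading cradle at the raised end: an L-shaped steel tray, floor 46 mm long, that holds the fourth tin and rocks on a pin across the dispenser at x = 202, z = 70 mm of its frame. 0 = at rest, floor falling slightly to the back; 0.40 rad = tipped fully towards the runway. The tin rolls out from about 0.25 rad. A weak spring brings it back: 1 to 3 N at the top of the back plate tips it.
- back_plate (a point): Middle of the top edge of the rear face of the cradle's upright back plate, 46 mm wide, 48 mm high, 2 mm thick, behind the fourth tin. At x = 231, y = 0, z = 130 mm of the dispenser's frame at rest, x = 205, z = 136 mm fully tipped. Behind it (larger x) there is free room for a finger.
- lever (a joint): Rocker lever over the runway; pivot across it at x = 32, z = 91 mm of the dispenser's frame. 0 = at rest, gate shut; 0.59 rad = thumb plate fully down (end stop), gate open. Springs back to 0 when let go. About 3 N on the plate starts it, 8 to 15 N bring it fully down. The tins get under the gate only near the end (from about 0.52 rad); while it is down a catch bar holds the third tin back.
- thumb_plate (a point): Middle of the top of the thumb plate on the lever's uphill arm: steel with a ribbed black pad, 44 mm along the runway, 70 across. At rest it rises uphill at 0.38 rad from level, middle at x = 105, y = 0, z = 162 mm of the dispenser's frame; fully down it slopes 0.21 rad the other way, middle at x = 133, z = 110 mm. The finger may follow it or slide on it.
- gate_edge (a point): Lower edge of the gate, a 52 mm wide steel flap with a rolled edge on the lever's downhill arm, standing in front of the first tin. 16 mm above the runners at rest, about 60 mm when open.
- tin_1: Front tin, against the gate: round spice tin, 52 mm in diameter and 85 mm long with a lid 54 mm in diameter, about 0.1 kg. Lies on its side; its axis lies across the runway, lid to the +y side of the dispenser. Origin: centre of its flat base, on its axis (26 mm above the runners); z = along the axis to the lid.
- tin_2: Second tin, the same, right behind the first; its axis lies across the runway, lid to the -y side. Origin: centre of its base.
- tin_3: Third tin, the same, right behind the second; its axis lies across the runway, lid to the +y side. Origin: centre of its base.
- tin_4: Fourth tin, the same, waiting alone in the loading cradle, its axis at x = 201, z = 111 mm of the dispenser's frame; its axis lies across the runway, lid to the -y side. Origin: centre of its base (y = +42 mm).
- card_holder: Oak block with a slotted card, 29 x 55 x 76 mm, loose, behind the dispenser between slicer and scale. Origin under its middle. Leave it.
- pepper_mill: Walnut pepper mill, 54 mm across, 162 mm tall, loose, left of the spare tin. Origin under its middle. Leave it.
- honey_jar: Six-sided honey jar, 68 x 76 x 91 mm, loose, to the right of the loading cradle. Origin under its middle. Leave it.
- spare_tin: A tin like those in the dispenser, but standing upright on the counter to the left of the tray. Origin under its middle. Leave it.
- steel_pot: Small open steel pot, 66 mm across, 31 mm high, loose, at the left end of the counter. Origin under its middle. Leave it.
- cheese: Wedge of cheese, 56 x 81 x 41 mm, loose on the scale's pan. Origin under its middle. Leave it.

How it is judged:
By the outcome, as a careful person would: the job done as asked, in the order asked, and still so for the second after the job is handed in, with the robot touching nothing.
It also fails if it takes over 48 s, if anything falls off the work surface, if the arm or the gripper's body presses on something with over 40 N, if the wrist force passes 120 N, or if a joint passes its speed limit or range.

## Robot

A 6-joint arm with a two-finger parallel gripper is mounted at the origin on a cart in front of the work surface, level with it; the furniture and walls round the work are solid. World frame = base frame: x ahead of the robot, y to its left, z up, the work surface at z = 0. Lengths are in m, angles in rad, forces in N, time in s.
With the tool pointing down it reaches from about 0.35 to 0.975 m from the base axis. Payload 4.9 kg.
Tool frame: the origin (TCP) lies between the finger pads; the fingertips stand 19 mm ahead of it and the grasp point (between the pads) is the TCP; z points along the fingers, y is the line along which they close (so a half turn about z gives the same grasp; the last joint's range is limited). The gripper opens to 85 mm and grips with 20 to 120 N. Pads are 22 mm wide; open, the fingers measure 114 mm over their backs; the gripper's body (76 mm by 85 mm) begins 54 mm behind the grasp point. The pads swing forward as they close: fully open they stand 13 mm farther back than shut.
Start: joints at [1.207, 0.053, 1.613, -0, 1.476, -0.119], TCP at [0.151, 0.606, 0.25] pointing down, gripper open.
Joint ranges: [-3.01, 3.01], [-1.01, 2.22], [0.06, 2.58], [-1.02, 4.17], [0.09, 2.62], [-3.14, 3.14]. Speed limits (rad/s): [2.57, 2.57, 3.14, 3.14, 3.14, 3.14].

## Interface

Orientations are given as a rotation vector (axis times angle).
In Python, from station import ctrl gives the robot as it stands. The module is installed in compiled form; this text tells all that it offers.
- The arm moves only by the tool servo_tool, never from a script. Its argument "increments" is a list that holds one entry, the list of rows, each a list of 5 numbers: the finger opening in cm, from 0 to 8.54, then the shift along the tool's x, y, z in cm, then the turn about the tool's z in degrees. A call has 1 to 5 rows; each row is the pose to reach, as a shift and turn from the pose commanded when the call began, along the tool's axes at that moment; what a row does not reach only later rows make up. A row lasts 1/10 s, in which the tool goes at most 50 mm and 8.59 degrees, less where a joint would pass 70% of its speed; a pose out of reach is approached as far as the arm can. A call with a gripper value outside its range is refused whole. The fingers move at their own pace and stop on an object; "newtons" is the grip in N (left out, the last holds). Time passes only in rows, so rows that repeat a pose let the fingers close. It gives the time, the measured TCP pose, the force, the opening and the grip force at its end, in the units of the state.
- ctrl.get_obs(): the state, without advancing time (a new reading comes with each control period).
- ctrl.get_image(name): name is "scene" or "top" or "wrist"; returns a dict with "img" (384x512x3 uint8, red, green, blue), "fx", "fy", "cx", "cy" (pixels), "rvec" (rotation vector, rad) and "tvec" (3), from world to camera coordinates, as OpenCV has them; the wrist camera has in their place "mount" (4x4, takes a point from camera to tool coordinates, whose origin is the TCP and whose axes are the flange's). Camera axes: x right, y down, z forward; pixel columns grow to the right and rows downward; lengths in m; the calibration is good to about 2 mm. A picture is of the moment at which its call begins: read the wrist's pose just before it. There is no depth.
- ctrl.finish_job(): hands the job in; it is judged then, once.
The state is a dict: "t": time; "q": joint angles; "dq": joint speeds; "effort": joint torques, N m; "tool_pos": TCP position; "tool_rot": TCP orientation; "contact_force": force on the tool from outside, world axes, zero at the start; "wrist_torque": the same for the moment, N m; "opening": finger opening in m; "grip_force": force on a finger pad.
Only numpy, scipy, OpenCV 4.12 (cv2) and the standard library are available. Lean on these libraries where they do the work, as an engineer would, in place of code of your own. Each camera call takes 0.05 s, during which the arm holds its last target. There are 200 camera calls.

## Working session

There is one attempt and no reset: what is moved stays moved. The work goes in short steps, Python scripts to look and compute and a tool call to move; the robot and the scene stay as the last step left them, time stands still between calls to the robot, and variables do not carry over. Pictures are saved under pics/ and viewed, at most 10 in all, crops included, and the job is handed in when it is done.

Besides the shell and the picture viewer there is one more tool, called after "Call:" as name(argument=value, ...), one argument or row to a line, values as JSON. servo_tool: Moves the arm, as the interface text tells. Its arguments: {"type":"object","properties":{"increments":{"type":"array"},"newtons":{"type":"number"}},"required":["increments"]}

```bash
mkdir -p pics
python3 - <<'E'
from station import ctrl
import cv2,numpy as np
for n in("scene","top"):
    d=ctrl.get_image(n); cv2.imwrite(f"pics/{n}0.png",d["img"][:,:,::-1])
    np.savez(f"{n}0.npz",**d); print(n,d["fx"],d["fy"],d["cx"],d["cy"],d["rvec"],d["tvec"])
o=ctrl.get_obs();print(o)
E
```

```text
scene 495.4377508206978 495.4377508206978 250.50210869811625 187.5108349445717 [ 2.15804475 -0.62957564  0.317363  ] [-0.4584145   0.22152181  1.71229015]
top 399.3863411636304 399.3863411636304 257.4688331789067 186.64622317117426 [ 2.16650501 -2.14735084  0.14789458] [-0.08386717  0.47907316  1.55854859]
{'t': 0.1, 'q': array([ 1.20702024e+00,  5.32966979e-02,  1.61416789e+00,  1.02939919e-05,
        1.47600383e+00, -1.18999443e-01]), 'dq': array([ 0.00081413, -0.00209912, -0.00275525, -0.00027347, -0.00027341,
        0.00132017]), 'effort': array([ 1.59211877e-04, -3.94903779e+01, -3.71363568e+01, -2.05703009e-05,
        3.91373673e-03, -7.89636687e-06]), 'tool_pos': array([0.1512677 , 0.60586825, 0.24917561]), 'tool_rot': array([-3.83480498e-01, -3.11763681e+00,  2.85674817e-03]), 'contact_force': array([-0.62931195,  0.2450813 ,  0.58006043]), 'wrist_torque': array([-0.02640808,  0.00342716, -0.04354823]), 'grip_force': 0.0, 'opening': 0.0851434509081476}
```

View pics/scene0.png

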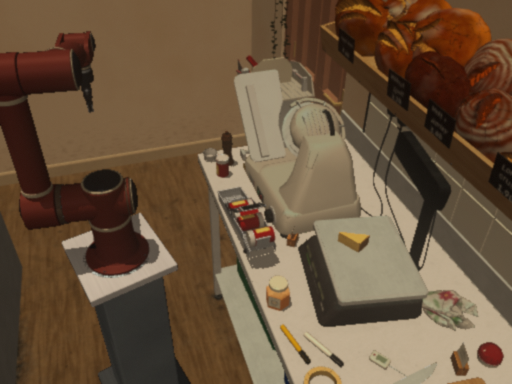

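View pics/top0.png

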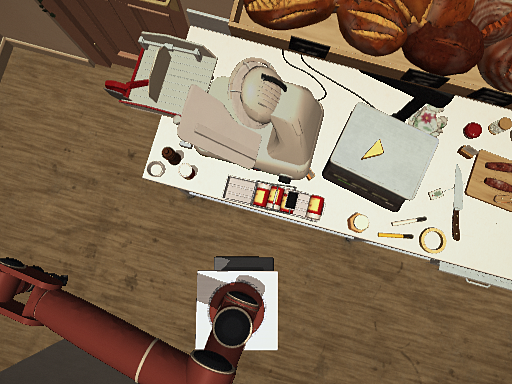

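The scene view shows the dispenser at about (245,225); the top view shows it from (225,190), the tray, to (325,207), the cradle. I'll enlarge both.

Run:
```python
import cv2,numpy as np
a=cv2.imread("pics/top0.png")[165:230,215:340]; b=cv2.imread("pics/scene0.png")[180:275,205:295]
a=cv2.resize(a,None,fx=6,fy=6,interpolation=cv2.INTER_CUBIC); b=cv2.resize(b,None,fx=6,fy=6,interpolation=cv2.INTER_CUBIC)
cv2.imwrite("pics/topc.png",a);cv2.imwrite("pics/scenec.png",b)
```

```text
(no output)
```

View pics/topc.png

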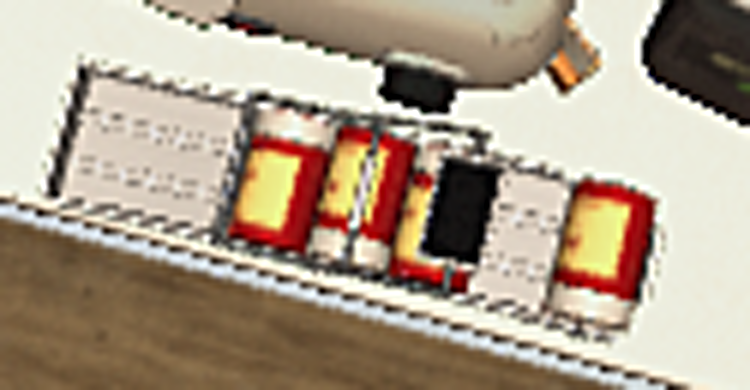

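View pics/scenec.png

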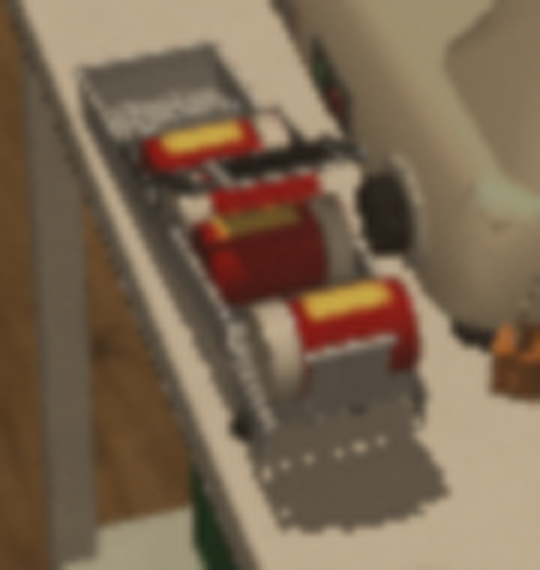

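The top crop shows the black thumb pad centred at about (460,209), tin 4 at (605,252), and the front stop between (82,65) and (55,195). The scene crop confirms the cradle end, with its plate at (350,370).

```bash
cat > h.py <<'E'
import numpy as np,cv2
from scipy.spatial.transform import Rotation as R
def ray(d,u,v,z):
    Rm=cv2.Rodrigues(d["rvec"])[0]; c=-Rm.T@d["tvec"]
    r=Rm.T@np.array([(u-d["cx"])/d["fx"],(v-d["cy"])/d["fy"],1]); return c+r*(z-c[2])/r[2]
def proj(d,P):
    K=np.array([[d["fx"],0,d["cx"]],[0,d["fy"],d["cy"]],[0,0,1]])
    return cv2.projectPoints(np.float64(P),d["rvec"],d["tvec"],K,None)[0][:,0]
E
python3 - <<'E'
from h import *
T=np.load("top0.npz");S=np.load("scene0.npz")
im=T["img"][165:230,215:340].astype(int)
m=(im.max(2)<45).astype(np.uint8); n,l,s,c=cv2.connectedComponentsWithStats(m)
for i in range(1,n):
    if s[i,4]>25: print("dark",c[i]+[215,165],s[i])
f=lambda x,y:((x+.5)/6-.5+215,(y+.5)/6-.5+165)
# (pixel crop), dispenser x,y,z
L=[((460,209),105,0,162),((605,252),201,0,111),((82,65),-154,46,44),((55,195),-154,-46,44)]
A=np.array([ray(T,*f(*p),z/1000)[:2] for p,_,_,z in L]);B=np.array([[x,y] for _,x,y,_ in L])/1000
a0,b0=A.mean(0),B.mean(0);H=(B-b0).T@(A-a0);th=np.arctan2(H[0,1]-H[1,0],H[0,0]+H[1,1])
Rz=np.array([[np.cos(th),-np.sin(th)],[np.sin(th),np.cos(th)]]);t=a0-Rz@b0
print(A,"\nth",th,"t",t,"\nres mm",(A-B@Rz.T-t)*1000)
np.savez("pose.npz",Rz=Rz,t=t,th=th)
pts=dict(pad=(105,0,162),plate=(231,0,130),plL=(231,-23,130),plR=(231,23,130),stopL=(-154,46,44),stopR=(-154,-46,44))
for k,p in pts.items():
    p=np.array(p)/1000;w=np.r_[Rz@p[:2]+t,p[2]]
    q=proj(S,[w])[0]; qt=proj(T,[w])[0]
    print(k,w.round(4),"scenecrop",((q-[205,180]+.5)*6-.5).round(),"topcrop",((qt-[215,165]+.5)*6-.5).round())
E
```

```text
dark [329.65034965 174.85314685] [107   0  18  21 143]
dark [284.05633803 179.50704225] [63 11 13  8 71]
dark [291.47682119 199.94039735] [ 70  27  14  17 151]
[[ 0.41696527 -0.20215716]
 [ 0.3958077  -0.29766195]
 [ 0.52196568  0.0366233 ]
 [ 0.43551761  0.05277059]] 
th -1.8083474850568224 t [ 0.4424464  -0.10309226] 
res mm [[-0.77218572  2.9864006 ]
 [ 0.66127011  0.78566511]
 [-1.42869688  0.86518984]
 [ 1.53961248 -4.63725556]]
pad [ 0.4177 -0.2051  0.162 ] scenecrop [284. 161.] topcrop [465. 208.]
plate [ 0.3881 -0.3276  0.13  ] scenecrop [362. 351.] topcrop [658. 262.]
plL [ 0.3657 -0.3222  0.13  ] scenecrop [321. 361.] topcrop [650. 299.]
plR [ 0.4104 -0.333   0.13  ] scenecrop [402. 341.] topcrop [666. 226.]
stopL [0.5234 0.0358 0.044 ] scenecrop [219.  44.] topcrop [83. 63.]
stopR [0.434  0.0574 0.044 ] scenecrop [83. 72.] topcrop [ 48. 197.]
```

Call:
servo_tool(
  increments=[
    [[0, -6, -5, -1, 0], [0, -10, -9, -2, 0], [0, -14, -12, -3, 0], [0, -18, -15, -4, 0], [0, -21.5, -18, -4, 0]],
  ],
  newtons=20,
)

```text
t: 0.6
tool_pos: [0.2973, 0.405, 0.288]
tool_rot: [0.382, 3.117, 0.001]
contact_force: [1.5, 1.7, 0.1]
opening: 0.0126
grip_force: 0.0
```

```bash
cat >> h.py <<'E'
D=dict(np.load("pose.npz"))
def rel(o,x,y,z):
    "tool-axis shift (cm) to bring TCP to dispenser point (mm)"
    w=np.r_[D["Rz"]@np.array([x,y])/1000+D["t"],z/1000]
    return (R.from_rotvec(o["tool_rot"]).inv().apply(w-o["tool_pos"])*100).round(2)
def disp(w): return np.r_[D["Rz"].T@(np.asarray(w)[:2]-D["t"]),w[2]]*1000
E
python3 - <<'E'
from h import *
from station import ctrl
T=np.load("top0.npz");S=np.load("scene0.npz")
def P(d):
    K=np.array([[d["fx"],0,d["cx"]],[0,d["fy"],d["cy"]],[0,0,1]]);return K@np.c_[cv2.Rodrigues(d["rvec"])[0],d["tvec"]]
def tri(a,b):
    X=cv2.triangulatePoints(P(T),P(S),np.float64(a).reshape(2,1),np.float64(b).reshape(2,1))[:,0];return X[:3]/X[3]
f=lambda x,y:((x+.5)/6-.5+215,(y+.5)/6-.5+165)
g=lambda x,y:((x+.5)/6-.5+205,(y+.5)/6-.5+180)
k=tri((284.06,179.5),g(385,215));print("knob",k,disp(k))
o=ctrl.get_obs();print(o["t"],o["tool_pos"],o["opening"],disp(o["tool_pos"]),rel(o,112,-8,215))
E
```

```text
knob [ 0.50430177 -0.18296689  0.06580964] [63.07550875 78.91465268 65.80963999]
0.6 [0.2972794  0.40503573 0.28803082] 0.012563210120332579 [-459.69714793 -260.66463482  288.03082051] [-25.63 -57.01   7.27]
```

Call:
servo_tool(
  increments=[
    [[0, -5, -4, 0, 0], [0, -9, -7, 0, 0], [0, -11, -12, 0, 0], [0, -13, -17, 0, 0], [0, -15, -22, 0, 0]],
  ],
)

```text
t: 1.1
tool_pos: [0.3852, 0.1785, 0.2869]
tool_rot: [-0.383, -3.118, 0.001]
contact_force: [1.1, -0.7, 0.0]
opening: 0.0001
grip_force: 0.0
```

Call:
servo_tool(
  increments=[
    [[0, -2, -5, 0, 0], [0, -4, -9, 0, 0], [0, -6, -14, 0, 0], [0, -7, -18, 0, 0], [0, -8, -23, 0, 0]],
  ],
)

```text
t: 1.6
tool_pos: [0.4068, -0.0629, 0.287]
tool_rot: [0.383, 3.118, 0.0]
contact_force: [0.9, -0.5, -0.6]
opening: 0.0004
grip_force: 0.0
```

Run:
```python
from h import *
from station import ctrl
o=ctrl.get_obs();print(o["t"],o["tool_pos"],o["opening"],disp(o["tool_pos"]),rel(o,112,-8,215),o["contact_force"])
```

```text
1.6 [ 0.40680461 -0.06285202  0.28704705] 0.00043946720930451683 [-30.72283742 -44.11033119 287.04705326] [ -3.71 -14.25   7.2 ] [ 0.94123898 -0.45179786 -0.62282759]
```

Call:
servo_tool(
  increments=[
    [[0, -1.5, -5, 0, 0], [0, -3, -8, 0, 0], [0, -3, -8, 0, 0]],
  ],
)

```text
t: 1.9
tool_pos: [0.4166, -0.1494, 0.2867]
tool_rot: [-0.393, -3.116, 0.001]
contact_force: [0.2, 0.7, -0.7]
opening: 0.0001
grip_force: 0.0
```

Run:
```python
from h import *
from station import ctrl
o=ctrl.get_obs();d=ctrl.get_image("wrist");cv2.imwrite("pics/w1.png",d["img"][:,:,::-1])
print(o["t"],o["tool_pos"],disp(o["tool_pos"]),rel(o,112,-8,215))
M=d["mount"];Rt=R.from_rotvec(o["tool_rot"]).as_matrix();print(M[:3,3])
K=lambda p:(d["fx"]*p[0]/p[2]+d["cx"],d["fy"]*p[1]/p[2]+d["cy"])
for n,x,y,z in[("pad",105,0,162),("c1",84.6,35,153.8),("c2",84.6,-35,153.8),("c3",125.4,35,170.2),("c4",125.4,-35,170.2),("plate",231,0,130),("tip",None,0,0)]:
    if x is None: pt=np.array([0,0,.019])
    else: pt=Rt.T@(np.r_[D["Rz"]@np.array([x,y])/1000+D["t"],z/1000]-o["tool_pos"])
    print(n,np.round(K(M[:3,:3].T@(pt-M[:3,3])),0))
```

```text
1.9 [ 0.4165956  -0.14944282  0.28670682] [ 51.13219422 -14.21747811 286.70681995] [-0.71 -6.07  7.17]
[ 0.08118525 -0.000127   -0.12432723]
pad [202. 207.]
c1 [227. 237.]
c2 [223. 168.]
c3 [182. 245.]
c4 [174. 173.]
plate [ 88. 198.]
tip [260. 250.]
```

View pics/w1.png

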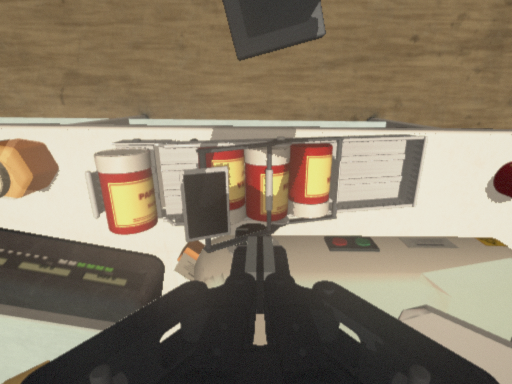

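The wrist view shows the thumb plate centred at about (206,204) against a predicted (202,207), and the back plate at (96,194) against a predicted (88,198). So the dispenser sits about 6 mm further downhill and 3 mm towards me; I'll apply that shift.

Call:
servo_tool(
  increments=[
    [[0, -0.2, -3, 2, 0], [0, -0.4, -5.5, 5, 0], [0, -0.4, -5.5, 8.5, 0], [0, -0.4, -5.5, 8.5, 0]],
  ],
)

```text
t: 2.35
tool_pos: [0.4047, -0.1977, 0.1967]
tool_rot: [-0.382, -3.109, -0.009]
contact_force: [-0.3, 0.7, -0.5]
opening: 0.0001
grip_force: 0.0
```

Run:
```python
from h import *
D["t"]=D["t"]+D["Rz"]@np.array([-.006,-.003]); np.savez("pose.npz",**D)
from station import ctrl
o=ctrl.get_obs();print(o["t"],o["tool_pos"],disp(o["tool_pos"]),rel(o,112,-8,190),o["contact_force"])
```

```text
2.35 [ 0.40469938 -0.19771325  0.19672979] [106.84650994 -11.42046113 196.72979394] [-0.35 -0.52  0.67] [-0.2776563   0.66697637 -0.49181039]
```

Call:
servo_tool(
  increments=[
    [[0, -0.3, -0.3, 0.8, 0], [0, -0.3, -0.4, 1.5, 0], [0, -0.3, -0.7, 2.3, 0], [0, -0.3, -1.0, 3.0, 0], [0, -0.3, -1.0, 3.0, 0]],
  ],
)

```text
t: 2.85
tool_pos: [0.4082, -0.2112, 0.1724]
tool_rot: [0.384, 3.117, -0.001]
contact_force: [0.8, 0.2, 1.5]
opening: 0.0002
grip_force: 0.9
```

Call:
servo_tool(
  increments=[
    [[0, 0, -0.3, 0.8, 0], [0, 0, -0.6, 1.6, 0], [0, 0, -0.8, 2.4, 0], [0, 0, -0.8, 2.4, 0]],
  ],
)

```text
t: 3.25
tool_pos: [0.4056, -0.2187, 0.1472]
tool_rot: [-0.384, -3.117, -0.001]
contact_force: [-0.7, -2.9, 2.5]
opening: 0.0001
grip_force: 1.6
```

Run:
```python
from h import *
from station import ctrl
o=ctrl.get_obs();print(o["t"],o["tool_pos"],disp(o["tool_pos"]),o["contact_force"])
```

```text
3.25 [ 0.40558899 -0.21873127  0.14718727] [127.06494349  -5.60980422 147.18726726] [-0.69167985 -2.93865328  2.52421965]
```

Call:
servo_tool(
  increments=[
    [[0, 0, -0.1, 0.6, 0], [0, 0, -0.2, 1.0, 0], [0, 0, -0.2, 1.4, 0], [0, 0, -0.2, 1.4, 0]],
  ],
)

```text
t: 3.65
tool_pos: [0.4054, -0.2219, 0.1365]
tool_rot: [-0.383, -3.117, 0.005]
contact_force: [-8.1, -2.6, 14.2]
opening: -0.0001
grip_force: 7.3
```

Run:
```python
from h import *
from station import ctrl
o=ctrl.get_obs();print(o["t"],o["tool_pos"],disp(o["tool_pos"]),o["contact_force"])
d=ctrl.get_image("scene");cv2.imwrite("pics/s2.png",cv2.resize(d["img"][160:290,195:305,::-1],None,fx=4.5,fy=4.5,interpolation=cv2.INTER_CUBIC))
```

```text
3.65 [ 0.40541912 -0.22188534  0.13653408] [130.1704131   -5.03267474 136.5340773 ] [-8.06111753 -2.56250978 14.15181967]
```

View pics/s2.png

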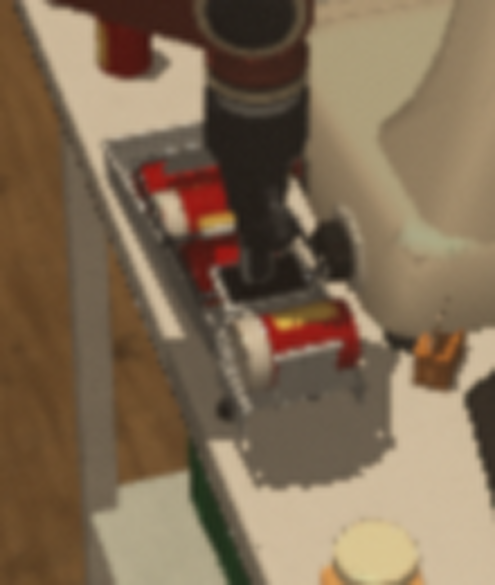

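Plate nearly fully down; tin 1 (175,170) and tin 2 (190,210) are rolling into the tray. I'll press a little further and hold.

Call:
servo_tool(
  increments=[
    [[0, 0, 0, 0.2, 0], [0, 0, 0, 0.3, 0], [0, 0, 0, 0.3, 0], [0, 0, 0, 0.3, 0], [0, 0, 0, 0.3, 0]],
  ],
)

```text
t: 4.2
tool_pos: [0.4055, -0.2221, 0.1354]
tool_rot: [-0.383, -3.117, 0.005]
contact_force: [-11.8, -0.6, 23.1]
opening: -0.0003
grip_force: 11.4
```

Call:
servo_tool(
  increments=[
    [[0, 0, 0, 0, 0], [0, 0, 0, 0, 0], [0, 0, 0, 0, 0], [0, 0, 0, 0, 0], [0, 0, 0, 0, 0]],
  ],
)

```text
t: 4.7
tool_pos: [0.4055, -0.2222, 0.1354]
tool_rot: [-0.383, -3.117, 0.006]
contact_force: [-11.8, -2.0, 22.9]
opening: -0.0002
grip_force: 11.4
```

Call:
servo_tool(
  increments=[
    [[0, 0, 0, 0, 0], [0, 0, 0, 0, 0], [0, 0, 0, 0, 0], [0, 0, 0, 0, 0], [0, 0, 0, 0, 0]],
  ],
)

```text
t: 5.2
tool_pos: [0.4055, -0.2221, 0.1354]
tool_rot: [-0.383, -3.117, 0.006]
contact_force: [-12.1, -1.0, 21.9]
opening: -0.0
grip_force: 11.4
```

Run:
```python
from h import *
from station import ctrl
o=ctrl.get_obs();print(o["t"],o["tool_pos"],disp(o["tool_pos"]),o["contact_force"])
d=ctrl.get_image("scene");s=d["img"][160:290,195:305,::-1];d=ctrl.get_image("wrist");w=d["img"][:,:,::-1]
s=cv2.resize(s,None,fx=2.95,fy=2.95,interpolation=cv2.INTER_CUBIC)[:384];s=cv2.copyMakeBorder(s,0,384-len(s),0,0,cv2.BORDER_CONSTANT)
im=np.hstack([s,w]);print(im.shape);cv2.imwrite("pics/s3.png",im[:,:800])
```

```text
5.2 [ 0.40548638 -0.2221489   0.13539221] [130.41073928  -4.90528918 135.39220878] [-12.06667663  -1.02232783  21.87653718]
(384, 836, 3)
```

View pics/s3.png

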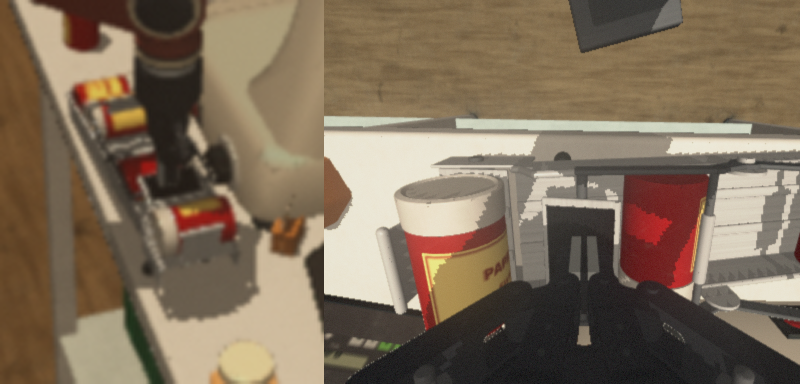

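Both tins lie in the tray at (100,90) and (125,115), and the third is held back. I'll let the plate up slowly.

Call:
servo_tool(
  increments=[
    [[0, 0, 0, -0.5, 0], [0, 0, 0.1, -1.2, 0], [0, 0, 0.2, -1.9, 0], [0, 0, 0.5, -2.7, 0], [0, 0, 0.9, -3.5, 0]],
  ],
)

```text
t: 5.8
tool_pos: [0.4075, -0.2108, 0.1663]
tool_rot: [-0.383, -3.117, -0.003]
contact_force: [0.3, 1.6, 0.8]
opening: 0.0001
grip_force: 0.8
```

Call:
servo_tool(
  increments=[
    [[0, 0, 0.3, -0.8, 0], [0, 0, 0.6, -1.6, 0], [0, 0, 0.8, -2.4, 0], [0, 0, 0.8, -4.5, 0], [0, 0, 0.8, -7.5, 0]],
  ],
)

```text
t: 6.3
tool_pos: [0.4086, -0.2033, 0.2402]
tool_rot: [-0.383, -3.114, -0.002]
contact_force: [1.1, 0.3, 0.1]
opening: 0.0001
grip_force: 0.0
```

Call:
servo_tool(
  increments=[
    [[0, 0, 0, 0, 0], [0, 0, 0, 0, 0], [0, 0, 0, 0, 0], [0, 0, 0, 0, 0], [0, 0, 0, 0, 0]],
  ],
)

```text
t: 6.8
tool_pos: [0.4092, -0.2038, 0.2402]
tool_rot: [-0.384, -3.116, -0.001]
contact_force: [-0.3, 0.4, 0.3]
opening: -0.0002
grip_force: 0.0
```

Run:
```python
from h import *
from station import ctrl
o=ctrl.get_obs();d=ctrl.get_image("wrist");cv2.imwrite("pics/w4.png",d["img"][:,:,::-1])
print(o["t"],o["tool_pos"],disp(o["tool_pos"]),o["contact_force"],rel(o,275,-3,220))
```

```text
6.8 [ 0.40920945 -0.20375741  0.24019553] [111.65961333  -5.61471554 240.19553454] [-0.25187085  0.42297062  0.26147224] [ -0.39 -16.33   2.01]
```

View pics/w4.png

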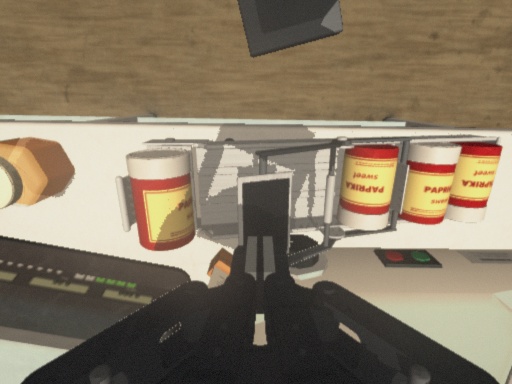

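Third tin has rolled up to the shut gate at (368,188), with two tins in the tray (430–470,182) and the back plate at (125,205). I'll move behind the cradle.

Call:
servo_tool(
  increments=[
    [[0, 0, -4, 0, 0], [0, -0.2, -8, 0, 0], [0, -0.4, -12, 0, 0], [0, -0.4, -16.5, 0, 0], [0, -0.4, -16.5, 0, 0]],
  ],
)

```text
t: 7.35
tool_pos: [0.372, -0.3689, 0.2409]
tool_rot: [-0.391, -3.116, 0.001]
contact_force: [-1.1, 0.2, 0.8]
opening: 0.0003
grip_force: 0.0
```

Run:
```python
from h import *
from station import ctrl
o=ctrl.get_obs();d=ctrl.get_image("wrist");cv2.imwrite("pics/w5.png",d["img"][:,:,::-1])
print(o["t"],disp(o["tool_pos"]),o["contact_force"],rel(o,275,-3,132))
M=d["mount"];Rt=R.from_rotvec(o["tool_rot"]).as_matrix()
for y in(-23,23):
    c=M[:3,:3].T@(Rt.T@(np.r_[D["Rz"]@np.array([231,y])/1000+D["t"],.130]-o["tool_pos"])-M[:3,3]);print(d["fx"]*c[0]/c[2]+d["cx"],d["fy"]*c[1]/c[2]+d["cy"],d["fx"]/c[2]/1000)
```

```text
7.35 [280.89555453  -2.91527643 240.89749213] [-1.09749558  0.24426669  0.78185168] [ 0.    0.6  10.89]
318.09040154163324 173.9987179835662 1.1754779810398974
315.40403049875346 223.53466056466831 1.1091660997341741
```

View pics/w5.png

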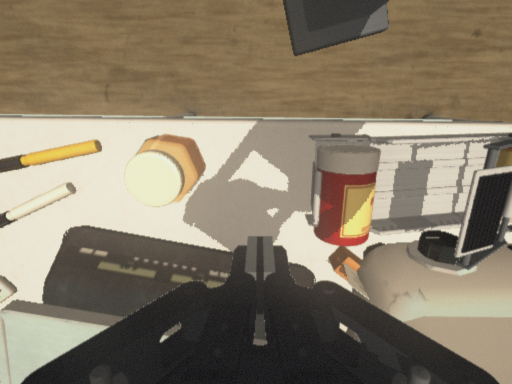

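Back plate edge at about (316,170–218), as predicted; the space behind it is free. I'll go down and push.

Call:
servo_tool(
  increments=[
    [[0, 0, 0, 4, 0], [0, 0, 0, 8, 0], [0, 0, 0, 10.9, 0], [0, 0, 0, 10.9, 0]],
  ],
)

```text
t: 7.8
tool_pos: [0.3716, -0.3612, 0.1269]
tool_rot: [-0.381, -3.111, -0.012]
contact_force: [-0.1, 0.4, -0.5]
opening: -0.0001
grip_force: 0.0
```

Call:
servo_tool(
  increments=[
    [[0, 0, 0.8, 0, 0], [0, 0, 1.6, 0, 0], [0, 0, 2.3, 0, 0], [0, 0, 3.0, 0, 0], [0, 0, 3.0, 0, 0]],
  ],
)

```text
t: 8.3
tool_pos: [0.3817, -0.3359, 0.1339]
tool_rot: [0.381, 3.116, -0.004]
contact_force: [-0.3, -1.8, -0.5]
opening: -0.0003
grip_force: 0.7
```

Run:
```python
from h import *
from station import ctrl
o=ctrl.get_obs();print(o["t"],disp(o["tool_pos"]),D["Rz"].T@o["contact_force"][:2],o["contact_force"][2])
```

```text
8.3 [246.58477717  -1.21994395 133.87054678] [1.87349098 0.12174842] -0.46047288588921
```

Call:
servo_tool(
  increments=[
    [[0, 0, 0.4, 0, 0], [0, 0, 0.8, 0, 0], [0, 0, 1.2, 0, 0], [0, 0, 1.6, 0, 0], [0, 0, 1.6, 0, 0]],
  ],
)

```text
t: 8.8
tool_pos: [0.3848, -0.3199, 0.1322]
tool_rot: [-0.383, -3.118, -0.001]
contact_force: [-0.1, -1.5, 0.7]
opening: 0.0002
grip_force: 0.8
```

Run:
```python
from h import *
from station import ctrl
o=ctrl.get_obs();print(o["t"],disp(o["tool_pos"]),D["Rz"].T@o["contact_force"][:2],o["contact_force"][2])
d=ctrl.get_image("wrist");cv2.imwrite("pics/w6.png",d["img"][:,:,::-1])
```

```text
8.8 [230.27268483  -2.05718392 132.19061846] [1.44480043 0.26573285] 0.675053207734732
```

View pics/w6.png

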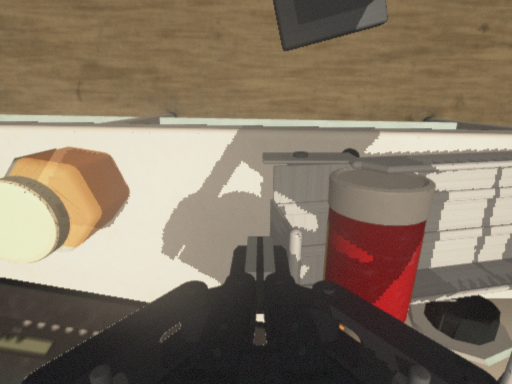

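The tin has left the plate (right edge at 300) and is rolling out at (380,240). I'll push a touch more, hold, then let the cradle swing back.

Call:
servo_tool(
  increments=[
    [[0, 0, 0.2, 0, 0], [0, 0, 0.4, 0, 0], [0, 0, 0.4, 0, 0], [0, 0, 0.4, 0, 0], [0, 0, 0.4, 0, 0]],
  ],
)

```text
t: 9.35
tool_pos: [0.3856, -0.3167, 0.1326]
tool_rot: [-0.384, -3.118, 0.0]
contact_force: [-1.9, -2.7, 3.2]
opening: 0.0002
grip_force: 1.6
```

Call:
servo_tool(
  increments=[
    [[0, 0, 0, 0, 0], [0, 0, 0, 0, 0], [0, 0, 0, 0, 0], [0, 0, 0, 0, 0], [0, 0, 0, 0, 0]],
  ],
)

```text
t: 9.85
tool_pos: [0.3857, -0.3166, 0.1325]
tool_rot: [0.383, 3.118, -0.0]
contact_force: [-2.2, -3.4, 3.1]
opening: -0.0001
grip_force: 1.7
```

Call:
servo_tool(
  increments=[
    [[0, 0, -0.6, 0, 0], [0, 0, -1.2, 0, 0], [0, 0, -1.8, 0, 0], [0, 0, -2.5, 0, 0], [0, 0, -4.0, 0, 0]],
  ],
)

```text
t: 10.35
tool_pos: [0.3759, -0.3554, 0.132]
tool_rot: [-0.382, -3.118, -0.002]
contact_force: [1.4, -0.3, 0.5]
opening: 0.0
grip_force: 0.0
```

Call:
servo_tool(
  increments=[
    [[0, 0, -1.5, 0, 0], [0, 0, -1.5, -3, 0], [0, 0, -1.5, -7, 0], [0, 0, -1.5, -10, 0], [0, 0, -1.5, -10, 0]],
  ],
)

```text
t: 10.85
tool_pos: [0.3738, -0.3732, 0.2387]
tool_rot: [0.384, 3.111, -0.012]
contact_force: [0.5, -1.4, 0.0]
opening: -0.0002
grip_force: 0.0
```

Run:
```python
from h import *
from station import ctrl
o=ctrl.get_obs();print(o["t"],disp(o["tool_pos"]),o["contact_force"])
S0=np.load("scene0.npz")
# red+yellow label blobs in the scene view -> dispenser coords on the tins' axis plane
d=ctrl.get_image("scene")
for n,q in(("before",S0),("now",d)):
    m=cv2.inRange(cv2.cvtColor(q["img"],cv2.COLOR_RGB2HSV),(18,120,90),(35,255,255))[180:275,205:295]
    k,l,s,c=cv2.connectedComponentsWithStats(m)
    for i in range(1,k):
        if s[i,4]>6: u,v=c[i]+[205,180]; print(n,s[i,4],(u.round(1),v.round(1)),"disp@z=90:",disp(ray(q,u,v,.09)).round())
C=lambda x,y,z:proj(d,[np.r_[D["Rz"]@np.array([x,y])/1000+D["t"],z/1000]])[0].round(1)
print("exp axis tin3@0,4@52,tray:",C(0,0,90),C(52,0,100),C(-65,0,78),C(-118,0,67))
# change in cradle-plate region vs start
a=C(231,0,120).astype(int);w=lambda q:q["img"][a[1]-3:a[1]+4,a[0]-6:a[0]+7].astype(int)
print("plate region mean before/now",w(S0).mean((0,1)),w(d).mean((0,1)))
t=ctrl.get_image("top");T0=np.load("top0.npz")
for n,q in(("before",T0),("now",t)):
    m=cv2.inRange(cv2.cvtColor(q["img"],cv2.COLOR_RGB2HSV),(20,100,120),(35,255,255))[180:220,215:340]
    k,l,s,c=cv2.connectedComponentsWithStats(m)
    for i in range(1,k):
        if s[i,4]>6: u,v=c[i]+[215,180]; print("top",n,s[i,4],(u.round(1),v.round(1)),"disp@z=80:",disp(ray(q,u,v,.08)).round())
```

```text
10.85 [ 2.84697376e+02 -1.13206829e-01  2.38714126e+02] [ 0.50271531 -1.39979847  0.00404673]
before 35 (np.float64(238.1), np.float64(202.1)) disp@z=90: [-9. -8. 90.]
before 14 (np.float64(247.2), np.float64(216.3)) disp@z=90: [75. -1. 90.]
before 49 (np.float64(262.1), np.float64(229.1)) disp@z=90: [153.  25.  90.]
now 115 (np.float64(233.5), np.float64(192.4)) disp@z=90: [-68.  -6.  90.]
now 34 (np.float64(236.7), np.float64(204.2)) disp@z=90: [  1. -16.  90.]
now 17 (np.float64(243.3), np.float64(203.5)) disp@z=90: [ 5.  8. 90.]
exp axis tin3@0,4@52,tray: [240.9 203.2] [245.5 209.9] [235.4 195.1] [231.2 189.1]
plate region mean before/now [103.20879121  80.3956044   68.97802198] [116.50549451 107.07692308  92.85714286]
top before 80 (np.float64(259.6), np.float64(196.2)) disp@z=80: [-8. -6. 80.]
top before 39 (np.float64(272.2), np.float64(194.6)) disp@z=80: [38. 11. 80.]
top before 13 (np.float64(276.9), np.float64(195.3)) disp@z=80: [56. 13. 80.]
top before 29 (np.float64(283.5), np.float64(201.6)) disp@z=80: [87. -4. 80.]
top before 83 (np.float64(314.4), np.float64(204.2)) disp@z=80: [204.  15.  80.]
top now 98 (np.float64(231.8), np.float64(189.3)) disp@z=80: [-118.   -7.   80.]
top now 93 (np.float64(245.3), np.float64(188.4)) disp@z=80: [-68.   9.  80.]
top now 90 (np.float64(260.2), np.float64(195.7)) disp@z=80: [-6. -4. 80.]
top now 39 (np.float64(272.2), np.float64(195.0)) disp@z=80: [39. 10. 80.]
top now 23 (np.float64(277.3), np.float64(195.4)) disp@z=80: [58. 13. 80.]
```

Tins now sit at x ≈ -118 and -68 (tray) and about 0 and 50 (runway), as they should. I'll check the lever once more and hand in.

Run:
```python
from h import *
from station import ctrl
im=ctrl.get_image("top")["img"][165:230,215:340].astype(int)
n,l,s,c=cv2.connectedComponentsWithStats((im.max(2)<45).astype(np.uint8))
P=[c[i]+[215,165] for i in range(1,n) if s[i,4]>60]; print(P)
if min(np.linalg.norm(p-[291.48,199.94]) for p in P)<1.2: print(ctrl.finish_job())
```

```text
[array([327.390625, 173.96875 ]), array([284.05633803, 179.50704225]), array([291.40939597, 199.95302013])]
the job is handed in; nothing more can be done
None
```

Job handed in at about 11 s: two tins are in the tray, tin 3 is against the shut gate, tin 4 is behind it, and the thumb plate is fully up; I did not measure the cradle's return after letting go of it.

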